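# Move the charged battery pack from the bench charger to the cutting tractor

## Task

Take the battery pack out of the bench charger and fit it in the cutting tractor's bay. Both bays have a push-push catch: press the pack gently down in the charger and let go, so that it pops up and stands by itself, then lift it out, lower it upright into the tractor's bay and press it down until the catch there keeps it down when you let go. Feel for the catch, never force pack or bays hard, do not drop the pack, and leave the hammer, the wrench and the paint can alone.

Things in the scene. Friction and masses are not known exactly. Their poses are not given: they have to be found in the camera images.
- pack: battery pack, an upright grey plastic block with a thin black band near its top: 64 mm long (its x), 40 mm wide (its y), 80 mm high, 0.3 to 0.5 kg. Origin at the centre of its underside, z up. Either way round fits the bays. At the start it is caught low in the charger's bay, its long side along the charger's x, its top about 21 mm above the mouth. Release it by pressing, do not pull it out while caught
- charger: bench charger, fixed: a black plastic block 130 x 100 x 95 mm (x, y, z; foot 146 x 116 mm) with one bay in its top. Origin on the bay's axis at the underside, z up. To release the pack, press it at least 10 mm below its caught height and let go: the spring lifts it until its top stands 44 mm above the mouth. A buffer resists from 11 mm below the caught height, a solid stop 2 mm further down
- charger_bay (a point): centre of the mouth of the charger's bay, 95 mm above the table. Both bays are upright shafts 68 mm along their unit's x by 44 mm along its y, with a 4 mm bevel round the mouth and a sprung plate inside that carries the pack. Pressing takes 3 to 13 N over the travel, more if fast; at the buffer the force climbs steeply: 16 to 20 N means fully down. Over 36 N breaks a catch. Go slowly, 10 to 15 mm/s, where the end is near
- tractor: motor-driven cutting tractor, fixed: an aluminium body 120 x 90 x 95 mm (x, y, z) on four small wheels (under the top, 170 mm over them along y) and a dark steel sheet (160 x 200 mm), with a torch standing 118 mm out along its +x, up to 98 mm high. One bay in its top, empty at the start with its plate up. Origin on the bay's axis at the underside, z up
- tractor_bay (a point): centre of the mouth of the tractor's bay, 95 mm above the table. The raised plate lies 36 mm below it: a pack on it stands 44 mm out. How far down the catch takes hold is hidden: 28 to 39 mm of travel, different each time; buffer 1 mm later, solid stop 2 mm after that. Let go from there, the pack rises about 10 mm and stays caught; let go earlier, it springs right up. Pressed again it pops up
- hammer: bystander: hammer lying beyond the units. Origin at its underside
- wrench: bystander: wrench lying beyond the units. Origin on the table under it
- paint_can: bystander: upright white can, 66 mm across, 150 mm high, beyond the units. Origin at the centre of its underside
Things that resemble listed ones, but are neither listed nor needed, are in the scene too. There is more than one size of the pack; the one meant has the size given above.

How it is judged:
By the outcome, as a careful person would: the job done as asked, in the order asked, and still so for the second after the job is handed in, with the robot touching nothing.
It also fails if it takes over 58 s, if anything falls off the work surface, if the arm or the gripper's body presses on something with over 40 N, if the wrist force passes 120 N, or if a joint passes its speed limit or range.

## Robot

A 6-joint arm with a two-finger parallel gripper is mounted at the origin on the work surface. World frame = base frame: x ahead of the robot, y to its left, z up, the work surface at z = 0. Lengths are in m, angles in rad, forces in N, time in s.
With the tool pointing down it reaches from about 0.4 to 0.825 m from the base axis. Payload 7 kg.
Tool frame: the origin (TCP) lies on the centre line of the jaws, within the pads' length; the fingertips stand 22 mm ahead of it and the grasp point (between the pads) lies 3 mm ahead of it (arm.tcp_to_tips is the distance from the TCP to the fingertips, in m); z points along the fingers, y is the line along which they close (so a half turn about z gives the same grasp; the last joint's range is limited). The gripper opens to 88 mm and grips with 3 to 60 N. Pads are 19 mm wide; open, the fingers measure 130 mm over their backs; the gripper's body (78 mm by 193 mm) begins 47 mm behind the grasp point.
Start: joints at [1.458, 0.359, 0.012, 0, -1.224, -0.288], TCP at [0.263, 0.621, 0.249] pointing down, gripper open.
Joint ranges: [-3.07, 3.07], [-1.43, 2.12], [-1.02, 1.25], [-3.03, 1.67], [-3.05, -0], [-3.03, 3.03]. Speed limits (rad/s): [2.39, 2.39, 3.01, 3.14, 3.14, 3.14].

## Interface

Orientations are given as [roll, pitch, yaw] about the fixed x, y, z axes, in that order (R = Rz(yaw) Ry(pitch) Rx(roll)).
In Python, from station import arm gives the robot as it stands.
- The arm moves only by the tool jog_arm, never from a script. Its argument "targets" is a list of rows, each an object of numbers: "dx", "dy", "dz": the shift along the tool's x, y, z in mm; "rx", "ry", "rz": the turn, a rotation vector about the tool's x, y, z in rad; "gripper": the closure, from 0 (fully open) to 1 (shut). In form: [{"dx": .., "dy": .., "dz": .., "rx": .., "ry": .., "rz": .., "gripper": ..}, ...]. A call has exactly 8 rows; each row is the pose to reach, as a shift and turn from the pose commanded when the call began, along the tool's axes at that moment; what a row does not reach only later rows make up. A row lasts 1/12 s, in which the tool goes at most 41.7 mm and 7.16 degrees, less where a joint would pass 70% of its speed; a pose out of reach is approached as far as the arm can. A call with a gripper value outside its range is refused whole. The fingers move at their own pace and stop on an object; "force" is the grip in N (left out, the last holds). Time passes only in rows, so rows that repeat a pose let the fingers close, or fill a call up. It gives the time, the measured TCP pose, the force, the opening and the grip force at its end, in the units of the state.
- arm.get_state(): the state, without advancing time (a new reading comes with each control period).
- arm.grab_frame(name): name is "scene" or "top" or "wrist"; returns a dict with "frame" (420x560x3 uint8, red, green, blue), "z_map" (420x560 float32, m along the optical axis (not along the pixel's ray), 0 where there is no reading), "fx", "fy", "cx", "cy" (pixels), "distortion" ([k1, k2, p1, p2, k3] as OpenCV has them; the pictures are not rectified), "view" (4x4, takes a point from world to camera coordinates). Camera axes: x right, y down, z forward; pixel columns grow to the right and rows downward; lengths in m; the calibration is good to about 2 mm. A picture is of the moment at which its call begins.
- arm.job_done(): hands the job in; it is judged then, once.
The state is a dict: "t": time; "q": joint angles; "qd": joint speeds; "joint_efforts": joint torques, N m; "eef_pos": TCP position; "ee_rot": TCP orientation; "force": force on the tool from outside, world axes, zero at the start; "moment": the same for the moment, N m; "width": finger opening in m; "gripper_force": force on a finger pad.
Only numpy, scipy, OpenCV 4.12 (cv2) and the standard library are available. Lean on these libraries where they do the work, as an engineer would, in place of code of your own. Each camera call takes 0.05 s, during which the arm holds its last target. There are 200 camera calls.

## Working session

There is one attempt and no reset: what is moved stays moved. The work goes in short steps, Python scripts to look and compute and a tool call to move; the robot and the scene stay as the last step left them, time stands still between calls to the robot, and variables do not carry over. Pictures are saved under pics/ and viewed, at most 10 in all, crops included, and the job is handed in when it is done.

Besides the shell and the picture viewer there is one more tool, called after "Call:" as name(argument=value, ...), one argument or row to a line, values as JSON. jog_arm: Moves the arm, as the interface text tells. Its arguments: {"type":"object","properties":{"targets":{"type":"array","items":{"type":"object","properties":{"dx":{"type":"number"},"dy":{"type":"number"},"dz":{"type":"number"},"rx":{"type":"number"},"ry":{"type":"number"},"rz":{"type":"number"},"gripper":{"type":"number"}}}},"force":{"type":"number"}},"required":["targets"]}

```bash
mkdir -p pics
cat > h.py <<'E'
import numpy as np, cv2, pickle
from station import arm
def grab(n,tag):
    d=arm.grab_frame(n); pickle.dump(d,open(f'{tag}.pkl','wb')); cv2.imwrite(f'pics/{tag}.png',cv2.cvtColor(d['frame'],cv2.COLOR_RGB2BGR)); return d
def load(tag): return pickle.load(open(f'{tag}.pkl','rb'))
def cloud(d):
    H,W=d['z_map'].shape; u,v=np.meshgrid(np.arange(W),np.arange(H))
    K=np.array([[d['fx'],0,d['cx']],[0,d['fy'],d['cy']],[0,0,1]])
    p=cv2.undistortPoints(np.stack([u,v],-1).reshape(-1,1,2).astype(np.float64),K,np.array(d['distortion'],float)).reshape(H,W,2)
    z=d['z_map']; P=np.stack([p[...,0]*z,p[...,1]*z,z],-1); V=np.array(d['view'])
    return np.where(z[...,None]>0,(P-V[:3,3])@V[:3,:3],np.nan)
E
python3 - <<'E'
from h import *
a=grab('top','top0'); b=grab('scene','scene0')
cv2.imwrite('pics/both0.png',cv2.resize(np.vstack([cv2.imread('pics/top0.png'),cv2.imread('pics/scene0.png')]),None,fx=.7,fy=.7))
for d in (a,b):
    print(np.round(d['view'],3).tolist(),d['fx'])
s=arm.get_state(); print({k:np.round(v,3).tolist() for k,v in s.items()})
E
```

```text
[[0.007, -1.0, -0.005, -0.047], [-0.979, -0.006, -0.202, 0.662], [0.202, 0.006, -0.979, 0.959], [0.0, 0.0, 0.0, 1.0]] 400.2204693492333
[[-0.847, 0.531, 0.0, 0.559], [0.447, 0.714, -0.54, -0.194], [-0.287, -0.457, -0.842, 1.2], [0.0, 0.0, 0.0, 1.0]] 422.20556736468427
{'t': 0.1, 'q': [1.458, 0.359, 0.011, -0.0, -1.224, -0.288], 'qd': [0.001, -0.003, 0.003, 0.004, -0.001, -0.003], 'joint_efforts': [-0.002, -58.416, 29.375, 7.015, 0.01, -0.0], 'eef_pos': [0.263, 0.621, 0.248], 'ee_rot': [3.14, -0.0, -0.401], 'force': [-0.384, 0.025, 0.508], 'moment': [-0.005, -0.022, -0.012], 'gripper_force': 0.0, 'width': 0.088}
```

View pics/both0.png

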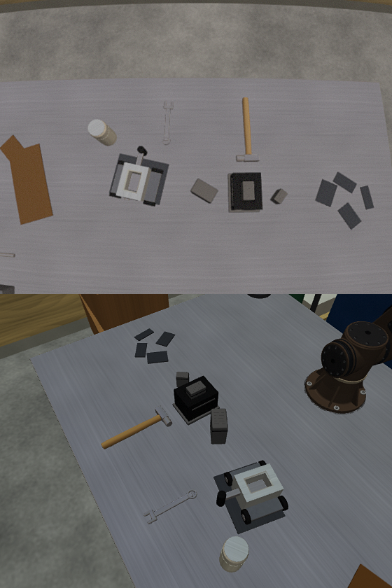

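The view shows a black charger with a pack in it at top-view px (350,271). The tractor, with its white top and open bay, is at (193,260), with its torch toward the top of the picture. Grey blocks also stand on the table at (291,271) and (399,280). They are pack look-alikes, so I'll measure all three.

Run:
```python
from h import *
d=load('top0'); P=cloud(d)
def rect(m,name):
    m=m.astype(np.uint8); n,l,st,c=cv2.connectedComponentsWithStats(m)
    for i in range(1,n):
        if st[i,4]<25: continue
        q=P[l==i]; r=cv2.minAreaRect((q[:,:2]*1000).astype(np.float32))
        print(name,'px',np.round(c[i]),st[i,4],'rect',np.round(r[0],1),np.round(r[1],1),round(r[2],1),'z',np.round(np.median(q[:,2])*1000,1))
z=P[...,2]
box=np.zeros(z.shape,bool); box[180:330,140:420]=1
for lo,hi in ((.07,.09),(.087,.103),(.108,.125),(.125,.16)): rect(box&(z>lo)&(z<hi),(lo,hi))
c1=cv2.resize(d['frame'][200:320,260:430],None,fx=4,fy=4,interpolation=cv2.INTER_CUBIC)[:, :, ::-1]
s=load('scene0')['frame']
c2=cv2.resize(s[90:240,230:350],None,fx=3.2,fy=3.2,interpolation=cv2.INTER_CUBIC)[:,:,::-1]
c3=cv2.resize(d['frame'][200:310,140:250],None,fx=3,fy=3,interpolation=cv2.INTER_CUBIC)[:, :, ::-1]
W=np.zeros((600,800,3),np.uint8); c1=cv2.resize(c1,(425,300)); W[:300,:425]=c1; W[:480,425:800]=cv2.resize(c2,(375,480)); W[300:600,:300]=cv2.resize(c3,(300,300))
cv2.imwrite('pics/crop1.png',W)
```

```text
(0.07, 0.09) px [154. 196.] 74 rect [721.3 286.7] [23.6 63.3] 53.3 z 80.2
(0.07, 0.09) px [200. 226.] 152 rect [646.8 158.8] [20.4 62.6] 73.7 z 80.5
(0.07, 0.09) px [207. 265.] 80 rect [545.5 135.2] [  1.6 119.9] 77.6 z 79.6
(0.07, 0.09) px [182. 256.] 57 rect [561.9 200.1] [ 5.1 68.1] 76.1 z 80.5
(0.07, 0.09) px [331. 275.] 61 rect [ 521.9 -172.6] [98.7  2.3] 0.7 z 77.2
(0.087, 0.103) px [152. 194.] 64 rect [721.7 285.3] [23.5 62.3] 55.6 z 95.3
(0.087, 0.103) px [201. 213.] 87 rect [670.9 153.6] [24.2 24.7] 30.6 z 99.6
(0.087, 0.103) px [189. 259.] 1329 rect [555.4 179.3] [ 92.5 121.2] 78.1 z 96.4
(0.087, 0.103) px [352. 273.] 1746 rect [ 524.3 -224. ] [131.5 102.2] 1.3 z 96.5
(0.108, 0.125) px [150. 192.] 76 rect [722.8 284.3] [18.8 59.6] 57.5 z 114.6
(0.108, 0.125) px [354. 272.] 463 rect [ 524.1 -223.9] [62.4 40.9] 0.5 z 117.5
(0.125, 0.16) px [145. 187.] 200 rect [724.3 285.1] [26.3 47.1] 83.3 z 147.0
```

View pics/crop1.png

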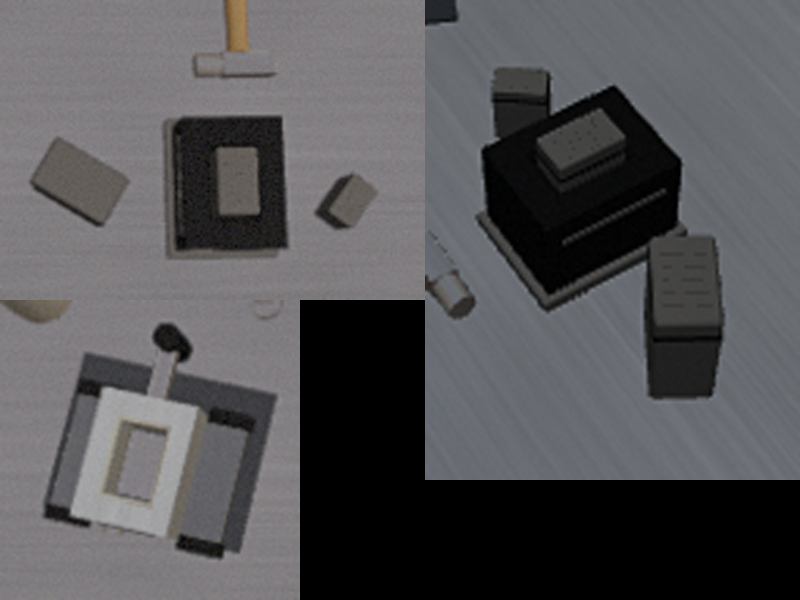

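The candidates are the pack in the charger (top px (354,272), 62x41 mm, top 117 mm, 21 mm above the mouth), the block at (291,271) and the small block at (399,280). The first is the one meant: its footprint matches 64x40 and it sits in the bay. The other two stand on the table and are other sizes. The crop confirms this, and shows the tractor's bay empty with its torch on +x, yaw about -12°. Moving over the charger now.

Call:
jog_arm(
  targets=[
    {"dx": 570,"dy": 676,"rz": -0.41,"gripper": 0},
    {"dx": 570,"dy": 676,"rz": -0.41,"gripper": 0},
    {"dx": 570,"dy": 676,"rz": -0.41,"gripper": 0},
    {"dx": 570,"dy": 676,"rz": -0.41,"gripper": 0},
    {"dx": 570,"dy": 676,"rz": -0.41,"gripper": 0},
    {"dx": 570,"dy": 676,"rz": -0.41,"gripper": 0},
    {"dx": 570,"dy": 676,"rz": -0.41,"gripper": 0},
    {"dx": 570,"dy": 676,"rz": -0.41,"gripper": 0},
  ],
)

```text
invalid input at $.targets[0]: expected keys dx, dy, dz, rx, ry, rz, gripper
```

Call:
jog_arm(
  targets=[
    {"dx": 570,"dy": 676,"dz": 0,"rx": 0,"ry": 0,"rz": -0.41,"gripper": 0},
    {"dx": 570,"dy": 676,"dz": 0,"rx": 0,"ry": 0,"rz": -0.41,"gripper": 0},
    {"dx": 570,"dy": 676,"dz": 0,"rx": 0,"ry": 0,"rz": -0.41,"gripper": 0},
    {"dx": 570,"dy": 676,"dz": 0,"rx": 0,"ry": 0,"rz": -0.41,"gripper": 0},
    {"dx": 570,"dy": 676,"dz": 0,"rx": 0,"ry": 0,"rz": -0.41,"gripper": 0},
    {"dx": 570,"dy": 676,"dz": 0,"rx": 0,"ry": 0,"rz": -0.41,"gripper": 0},
    {"dx": 570,"dy": 676,"dz": 0,"rx": 0,"ry": 0,"rz": -0.41,"gripper": 0},
    {"dx": 570,"dy": 676,"dz": 0,"rx": 0,"ry": 0,"rz": -0.41,"gripper": 0},
  ],
)

```text
t: 0.77
eef_pos: [0.3617, 0.3008, 0.2484]
ee_rot: [3.142, 0.0, 0.01]
force: [1.6, -0.1, -0.5]
width: 0.0874
gripper_force: 0.0
```

Call:
jog_arm(
  targets=[
    {"dx": 162,"dy": 525,"dz": 0,"rx": 0,"ry": 0,"rz": 0,"gripper": 0},
    {"dx": 162,"dy": 525,"dz": 0,"rx": 0,"ry": 0,"rz": 0,"gripper": 0},
    {"dx": 162,"dy": 525,"dz": 0,"rx": 0,"ry": 0,"rz": 0,"gripper": 0},
    {"dx": 162,"dy": 525,"dz": 0,"rx": 0,"ry": 0,"rz": 0,"gripper": 0},
    {"dx": 162,"dy": 525,"dz": 0,"rx": 0,"ry": 0,"rz": 0,"gripper": 0},
    {"dx": 162,"dy": 525,"dz": 0,"rx": 0,"ry": 0,"rz": 0,"gripper": 0},
    {"dx": 162,"dy": 525,"dz": 0,"rx": 0,"ry": 0,"rz": 0,"gripper": 0},
    {"dx": 162,"dy": 525,"dz": 0,"rx": 0,"ry": 0,"rz": 0,"gripper": 0},
  ],
)

```text
t: 1.43
eef_pos: [0.4629, -0.0167, 0.2487]
ee_rot: [-3.141, -0.0, 0.01]
force: [1.0, 0.6, -0.1]
width: 0.0879
gripper_force: 0.0
```

Call:
jog_arm(
  targets=[
    {"dx": 65,"dy": 207,"dz": 0,"rx": 0,"ry": 0,"rz": 0,"gripper": 0},
    {"dx": 65,"dy": 207,"dz": 0,"rx": 0,"ry": 0,"rz": 0,"gripper": 0},
    {"dx": 65,"dy": 207,"dz": 0,"rx": 0,"ry": 0,"rz": 0,"gripper": 0},
    {"dx": 65,"dy": 207,"dz": 0,"rx": 0,"ry": 0,"rz": 0,"gripper": 0},
    {"dx": 65,"dy": 207,"dz": 0,"rx": 0,"ry": 0,"rz": 0,"gripper": 0},
    {"dx": 65,"dy": 207,"dz": 0,"rx": 0,"ry": 0,"rz": 0,"gripper": 0},
    {"dx": 65,"dy": 207,"dz": 0,"rx": 0,"ry": 0,"rz": 0,"gripper": 0},
    {"dx": 65,"dy": 207,"dz": 0,"rx": 0,"ry": 0,"rz": 0,"gripper": 0},
  ],
)

```text
t: 2.1
eef_pos: [0.5294, -0.2215, 0.2476]
ee_rot: [-3.141, 0.002, 0.007]
force: [-1.0, 0.4, -0.6]
width: 0.0874
gripper_force: 0.0
```

```bash
cat > m.py <<'E'
from h import *
def rects(d,bands,box=None):
    P=cloud(d); z=P[...,2]
    for lo,hi in bands:
        m=((z>lo)&(z<hi)).astype(np.uint8)
        if box is not None: m&=(np.hypot(P[...,0]-box[0],P[...,1]-box[1])<box[2]).astype(np.uint8)
        n,l,st,c=cv2.connectedComponentsWithStats(m)
        for i in range(1,n):
            if st[i,4]<300: continue
            q=P[l==i]; r=cv2.minAreaRect((q[:,:2]*1000).astype(np.float32))
            print((lo,hi),'px',np.round(c[i]),st[i,4],'rect',np.round(r[0],1),np.round(r[1],1),round(r[2],1),'z',np.round(np.median(q[:,2])*1000,1))
E
python3 - <<'E'
from m import *
d=grab('wrist','w1'); rects(d,((.088,.1),(.108,.13)),(.524,-.224,.1))
print(arm.get_state()['eef_pos'],arm.get_state()['ee_rot'],arm.get_state()['t'])
E
```

```text
(0.088, 0.1) px [286. 197.] 9853 rect [ 521.3 -224.1] [130.4 100.9] 0.6 z 95.1
(0.108, 0.13) px [286. 208.] 2856 rect [ 522.3 -223.7] [63.7 40. ] 0.6 z 116.0
[ 0.52940476 -0.22068582  0.24806887] [-3.14117158e+00  9.74504691e-04  8.53730819e-03] 2.15
```

View pics/w1.png

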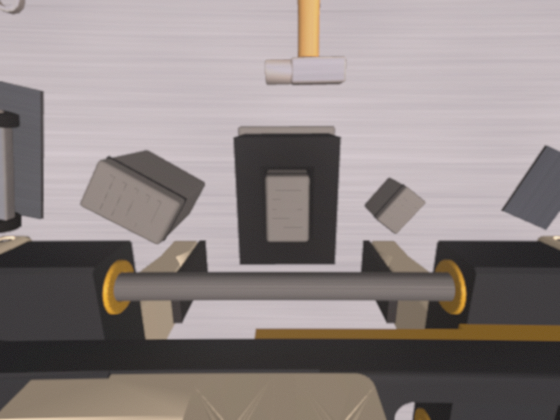

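The wrist view shows the charger with the pack's top at px (286,208). The sizes match closely: block 130x101 mm, pack 63.7x40 mm at (522,-224), top at z = 116 mm, yaw 0.6°. I'll press with closed fingers.

Call:
jog_arm(
  force=20,
  targets=[
    {"dx": -7,"dy": 3,"dz": 20,"rx": 0,"ry": 0,"rz": 0,"gripper": 1},
    {"dx": -7,"dy": 3,"dz": 40,"rx": 0,"ry": 0,"rz": 0,"gripper": 1},
    {"dx": -7,"dy": 3,"dz": 60,"rx": 0,"ry": 0,"rz": 0,"gripper": 1},
    {"dx": -7,"dy": 3,"dz": 75,"rx": 0,"ry": 0,"rz": 0,"gripper": 1},
    {"dx": -7,"dy": 3,"dz": 85,"rx": 0,"ry": 0,"rz": 0,"gripper": 1},
    {"dx": -7,"dy": 3,"dz": 90,"rx": 0,"ry": 0,"rz": 0,"gripper": 1},
    {"dx": -7,"dy": 3,"dz": 90,"rx": 0,"ry": 0,"rz": 0,"gripper": 1},
    {"dx": -7,"dy": 3,"dz": 90,"rx": 0,"ry": 0,"rz": 0,"gripper": 1},
  ],
)

```text
t: 2.82
eef_pos: [0.5234, -0.2236, 0.1593]
ee_rot: [3.141, -0.001, 0.01]
force: [-0.3, -0.3, -0.5]
width: 0.0398
gripper_force: 0.0
```

Run:
```python
from h import *
s=arm.get_state(); print({k:np.round(v,4).tolist() for k,v in s.items() if k in('t','eef_pos','ee_rot','force','width')}, arm.tcp_to_tips)
```

```text
{'t': 2.8167, 'eef_pos': [0.5234, -0.2236, 0.1593], 'ee_rot': [3.1413, -0.0007, 0.0102], 'force': [-0.272, -0.3237, -0.4993], 'width': 0.0398} 0.022
```

Call:
jog_arm(
  targets=[
    {"dx": 0,"dy": 0,"dz": 3,"rx": 0,"ry": 0,"rz": 0,"gripper": 1},
    {"dx": 0,"dy": 0,"dz": 6,"rx": 0,"ry": 0,"rz": 0,"gripper": 1},
    {"dx": 0,"dy": 0,"dz": 9,"rx": 0,"ry": 0,"rz": 0,"gripper": 1},
    {"dx": 0,"dy": 0,"dz": 11,"rx": 0,"ry": 0,"rz": 0,"gripper": 1},
    {"dx": 0,"dy": 0,"dz": 13,"rx": 0,"ry": 0,"rz": 0,"gripper": 1},
    {"dx": 0,"dy": 0,"dz": 15,"rx": 0,"ry": 0,"rz": 0,"gripper": 1},
    {"dx": 0,"dy": 0,"dz": 16,"rx": 0,"ry": 0,"rz": 0,"gripper": 1},
    {"dx": 0,"dy": 0,"dz": 17,"rx": 0,"ry": 0,"rz": 0,"gripper": 1},
  ],
)

```text
t: 3.48
eef_pos: [0.5229, -0.2241, 0.1414]
ee_rot: [-3.142, 0.0, 0.009]
force: [0.5, -0.1, -0.1]
width: 0.0004
gripper_force: 0.0
```

Call:
jog_arm(
  targets=[
    {"dx": 0,"dy": 0,"dz": 1,"rx": 0,"ry": 0,"rz": 0,"gripper": 1},
    {"dx": 0,"dy": 0,"dz": 2,"rx": 0,"ry": 0,"rz": 0,"gripper": 1},
    {"dx": 0,"dy": 0,"dz": 3,"rx": 0,"ry": 0,"rz": 0,"gripper": 1},
    {"dx": 0,"dy": 0,"dz": 4,"rx": 0,"ry": 0,"rz": 0,"gripper": 1},
    {"dx": 0,"dy": 0,"dz": 5,"rx": 0,"ry": 0,"rz": 0,"gripper": 1},
    {"dx": 0,"dy": 0,"dz": 6,"rx": 0,"ry": 0,"rz": 0,"gripper": 1},
    {"dx": 0,"dy": 0,"dz": 7,"rx": 0,"ry": 0,"rz": 0,"gripper": 1},
    {"dx": 0,"dy": 0,"dz": 8,"rx": 0,"ry": 0,"rz": 0,"gripper": 1},
  ],
)

```text
t: 4.15
eef_pos: [0.523, -0.2242, 0.1345]
ee_rot: [3.141, -0.0, 0.01]
force: [-3.0, 1.2, 9.1]
width: 0.0006
gripper_force: 4.4
```

Call:
jog_arm(
  targets=[
    {"dx": 0,"dy": 0,"dz": 1,"rx": 0,"ry": 0,"rz": 0,"gripper": 1},
    {"dx": 0,"dy": 0,"dz": 2,"rx": 0,"ry": 0,"rz": 0,"gripper": 1},
    {"dx": 0,"dy": 0,"dz": 3,"rx": 0,"ry": 0,"rz": 0,"gripper": 1},
    {"dx": 0,"dy": 0,"dz": 4,"rx": 0,"ry": 0,"rz": 0,"gripper": 1},
    {"dx": 0,"dy": 0,"dz": 5,"rx": 0,"ry": 0,"rz": 0,"gripper": 1},
    {"dx": 0,"dy": 0,"dz": 6,"rx": 0,"ry": 0,"rz": 0,"gripper": 1},
    {"dx": 0,"dy": 0,"dz": 6,"rx": 0,"ry": 0,"rz": 0,"gripper": 1},
    {"dx": 0,"dy": 0,"dz": 6,"rx": 0,"ry": 0,"rz": 0,"gripper": 1},
  ],
)

```text
t: 4.82
eef_pos: [0.523, -0.2242, 0.1286]
ee_rot: [3.141, -0.001, 0.01]
force: [-2.8, 1.9, 9.4]
width: 0.0003
gripper_force: 4.5
```

Tips are at 106.6 mm, about 9.4 mm pressed. I'll creep on until the force climbs.

Call:
jog_arm(
  targets=[
    {"dx": 0,"dy": 0,"dz": 0.5,"rx": 0,"ry": 0,"rz": 0,"gripper": 1},
    {"dx": 0,"dy": 0,"dz": 1,"rx": 0,"ry": 0,"rz": 0,"gripper": 1},
    {"dx": 0,"dy": 0,"dz": 1.5,"rx": 0,"ry": 0,"rz": 0,"gripper": 1},
    {"dx": 0,"dy": 0,"dz": 2,"rx": 0,"ry": 0,"rz": 0,"gripper": 1},
    {"dx": 0,"dy": 0,"dz": 2,"rx": 0,"ry": 0,"rz": 0,"gripper": 1},
    {"dx": 0,"dy": 0,"dz": 2,"rx": 0,"ry": 0,"rz": 0,"gripper": 1},
    {"dx": 0,"dy": 0,"dz": 2,"rx": 0,"ry": 0,"rz": 0,"gripper": 1},
    {"dx": 0,"dy": 0,"dz": 2,"rx": 0,"ry": 0,"rz": 0,"gripper": 1},
  ],
)

```text
t: 5.48
eef_pos: [0.523, -0.2242, 0.1269]
ee_rot: [3.141, -0.001, 0.01]
force: [-4.0, 0.9, 11.3]
width: 0.0007
gripper_force: 5.6
```

Call:
jog_arm(
  targets=[
    {"dx": 0,"dy": 0,"dz": 0.3,"rx": 0,"ry": 0,"rz": 0,"gripper": 1},
    {"dx": 0,"dy": 0,"dz": 0.6,"rx": 0,"ry": 0,"rz": 0,"gripper": 1},
    {"dx": 0,"dy": 0,"dz": 0.8,"rx": 0,"ry": 0,"rz": 0,"gripper": 1},
    {"dx": 0,"dy": 0,"dz": 0.8,"rx": 0,"ry": 0,"rz": 0,"gripper": 1},
    {"dx": 0,"dy": 0,"dz": 0.8,"rx": 0,"ry": 0,"rz": 0,"gripper": 1},
    {"dx": 0,"dy": 0,"dz": 0.8,"rx": 0,"ry": 0,"rz": 0,"gripper": 1},
    {"dx": 0,"dy": 0,"dz": 0.8,"rx": 0,"ry": 0,"rz": 0,"gripper": 1},
    {"dx": 0,"dy": 0,"dz": 0.8,"rx": 0,"ry": 0,"rz": 0,"gripper": 1},
  ],
)

```text
t: 6.15
eef_pos: [0.5231, -0.2243, 0.1265]
ee_rot: [3.141, -0.001, 0.01]
force: [-5.2, 2.4, 14.7]
width: 0.0002
gripper_force: 7.1
```

Call:
jog_arm(
  targets=[
    {"dx": 0,"dy": 0,"dz": -5,"rx": 0,"ry": 0,"rz": 0,"gripper": 1},
    {"dx": 0,"dy": 0,"dz": -10,"rx": 0,"ry": 0,"rz": 0,"gripper": 1},
    {"dx": 0,"dy": 0,"dz": -16,"rx": 0,"ry": 0,"rz": 0,"gripper": 1},
    {"dx": 0,"dy": 0,"dz": -22,"rx": 0,"ry": 0,"rz": 0,"gripper": 1},
    {"dx": 0,"dy": 0,"dz": -28,"rx": 0,"ry": 0,"rz": 0,"gripper": 1},
    {"dx": 0,"dy": 0,"dz": -34,"rx": 0,"ry": 0,"rz": 0,"gripper": 1},
    {"dx": 0,"dy": 0,"dz": -45,"rx": 0,"ry": 0,"rz": 0,"gripper": 1},
    {"dx": 0,"dy": 0,"dz": -60,"rx": 0,"ry": 0,"rz": 0,"gripper": 0.5},
  ],
)

```text
t: 6.82
eef_pos: [0.5223, -0.2239, 0.1845]
ee_rot: [-3.141, 0.002, 0.009]
force: [0.7, 0.3, -0.5]
width: 0.0034
gripper_force: 0.0
```

Call:
jog_arm(
  targets=[
    {"dx": 0,"dy": 0,"dz": -20,"rx": 0,"ry": 0,"rz": 0,"gripper": 0},
    {"dx": 0,"dy": 0,"dz": -40,"rx": 0,"ry": 0,"rz": 0,"gripper": 0},
    {"dx": 0,"dy": 0,"dz": -50,"rx": 0,"ry": 0,"rz": 0,"gripper": 0},
    {"dx": 0,"dy": 0,"dz": -50,"rx": 0,"ry": 0,"rz": 0,"gripper": 0},
    {"dx": 0,"dy": 0,"dz": -50,"rx": 0,"ry": 0,"rz": 0,"gripper": 0},
    {"dx": 0,"dy": 0,"dz": -50,"rx": 0,"ry": 0,"rz": 0,"gripper": 0},
    {"dx": 0,"dy": 0,"dz": -50,"rx": 0,"ry": 0,"rz": 0,"gripper": 0},
    {"dx": 0,"dy": 0,"dz": -50,"rx": 0,"ry": 0,"rz": 0,"gripper": 0},
  ],
)

```text
t: 7.48
eef_pos: [0.5225, -0.224, 0.2337]
ee_rot: [-3.141, 0.002, 0.009]
force: [-0.2, -0.0, -0.2]
width: 0.0546
gripper_force: 0.0
```

Run:
```python
from m import *
d=grab('wrist','w2'); rects(d,((.088,.1),(.108,.15)),(.522,-.224,.1))
s=arm.get_state(); print({k:np.round(v,4).tolist() for k,v in s.items() if k in('t','eef_pos','ee_rot','force','width')})
```

```text
(0.088, 0.1) px [284. 190.] 10109 rect [ 521.3 -223.9] [130.3 101.1] 0.4 z 95.1
(0.108, 0.15) px [284. 210.] 3989 rect [ 522.4 -223.8] [63.2 40.1] 0.7 z 139.0
{'t': 7.5333, 'eef_pos': [0.5226, -0.224, 0.2339], 'ee_rot': [-3.1414, 0.0015, 0.0091], 'force': [-0.0568, -0.2988, -0.1527], 'width': 0.0593}
```

The pack popped up: its top is at 139 mm, 44 mm above the mouth. I'll lower and grip.

Call:
jog_arm(
  force=30,
  targets=[
    {"dx": 0,"dy": 0,"dz": 15,"rx": 0,"ry": 0,"rz": 0,"gripper": 0},
    {"dx": 0,"dy": 0,"dz": 35,"rx": 0,"ry": 0,"rz": 0,"gripper": 0},
    {"dx": 0,"dy": 0,"dz": 55,"rx": 0,"ry": 0,"rz": 0,"gripper": 0},
    {"dx": 0,"dy": 0,"dz": 75,"rx": 0,"ry": 0,"rz": 0,"gripper": 0},
    {"dx": 0,"dy": 0,"dz": 90,"rx": 0,"ry": 0,"rz": 0,"gripper": 0},
    {"dx": 0,"dy": 0,"dz": 100,"rx": 0,"ry": 0,"rz": 0,"gripper": 0.4},
    {"dx": 0,"dy": 0,"dz": 104,"rx": 0,"ry": 0,"rz": 0,"gripper": 0.7},
    {"dx": 0,"dy": 0,"dz": 104,"rx": 0,"ry": 0,"rz": 0,"gripper": 0.7},
  ],
)

```text
t: 8.2
eef_pos: [0.5225, -0.224, 0.1298]
ee_rot: [-3.141, 0.002, 0.009]
force: [-0.5, 1.1, -0.5]
width: 0.0729
gripper_force: 0.0
```

Call:
jog_arm(
  force=30,
  targets=[
    {"dx": 0,"dy": 0,"dz": 0,"rx": 0,"ry": 0,"rz": 0,"gripper": 0.8},
    {"dx": 0,"dy": 0,"dz": 0,"rx": 0,"ry": 0,"rz": 0,"gripper": 0.8},
    {"dx": 0,"dy": 0,"dz": 0,"rx": 0,"ry": 0,"rz": 0,"gripper": 0.8},
    {"dx": 0,"dy": 0,"dz": 0,"rx": 0,"ry": 0,"rz": 0,"gripper": 0.8},
    {"dx": 0,"dy": 0,"dz": 0,"rx": 0,"ry": 0,"rz": 0,"gripper": 0.8},
    {"dx": 0,"dy": 0,"dz": 0,"rx": 0,"ry": 0,"rz": 0,"gripper": 0.8},
    {"dx": 0,"dy": 0,"dz": 0,"rx": 0,"ry": 0,"rz": 0,"gripper": 0.8},
    {"dx": 0,"dy": 0,"dz": 0,"rx": 0,"ry": 0,"rz": 0,"gripper": 0.8},
  ],
)

```text
t: 8.87
eef_pos: [0.5232, -0.2241, 0.1313]
ee_rot: [3.141, -0.001, 0.009]
force: [-1.3, 0.6, 3.2]
width: 0.04
gripper_force: 30.0
```

Call:
jog_arm(
  targets=[
    {"dx": 0,"dy": 0,"dz": -5,"rx": 0,"ry": 0,"rz": 0,"gripper": 0.8},
    {"dx": 0,"dy": 0,"dz": -12,"rx": 0,"ry": 0,"rz": 0,"gripper": 0.8},
    {"dx": 0,"dy": 0,"dz": -20,"rx": 0,"ry": 0,"rz": 0,"gripper": 0.8},
    {"dx": 0,"dy": 0,"dz": -30,"rx": 0,"ry": 0,"rz": 0,"gripper": 0.8},
    {"dx": 0,"dy": 0,"dz": -42,"rx": 0,"ry": 0,"rz": 0,"gripper": 0.8},
    {"dx": 0,"dy": 0,"dz": -56,"rx": 0,"ry": 0,"rz": 0,"gripper": 0.8},
    {"dx": 0,"dy": 0,"dz": -72,"rx": 0,"ry": 0,"rz": 0,"gripper": 0.8},
    {"dx": 0,"dy": 0,"dz": -90,"rx": 0,"ry": 0,"rz": 0,"gripper": 0.8},
  ],
)

```text
t: 9.53
eef_pos: [0.5225, -0.2239, 0.2218]
ee_rot: [-3.141, 0.001, 0.009]
force: [0.5, 0.3, -3.8]
width: 0.0401
gripper_force: 30.0
```

Call:
jog_arm(
  targets=[
    {"dx": -2,"dy": -15,"dz": -4,"rx": 0,"ry": 0,"rz": 0.02,"gripper": 0.8},
    {"dx": -4,"dy": -45,"dz": -8,"rx": 0,"ry": 0,"rz": 0.06,"gripper": 0.8},
    {"dx": -8,"dy": -84,"dz": -12,"rx": 0,"ry": 0,"rz": 0.1,"gripper": 0.8},
    {"dx": -12,"dy": -124,"dz": -16,"rx": 0,"ry": 0,"rz": 0.14,"gripper": 0.8},
    {"dx": -16,"dy": -164,"dz": -20,"rx": 0,"ry": 0,"rz": 0.18,"gripper": 0.8},
    {"dx": -20,"dy": -204,"dz": -20,"rx": 0,"ry": 0,"rz": 0.217,"gripper": 0.8},
    {"dx": -25,"dy": -244,"dz": -20,"rx": 0,"ry": 0,"rz": 0.217,"gripper": 0.8},
    {"dx": -30,"dy": -284,"dz": -20,"rx": 0,"ry": 0,"rz": 0.217,"gripper": 0.8},
  ],
)

```text
t: 10.2
eef_pos: [0.4896, 0.0615, 0.242]
ee_rot: [-3.141, -0.001, -0.208]
force: [1.5, 0.2, -4.5]
width: 0.0394
gripper_force: 30.0
```

Call:
jog_arm(
  targets=[
    {"dx": -3,"dy": -32,"dz": 0,"rx": 0,"ry": 0,"rz": 0,"gripper": 0.8},
    {"dx": -6,"dy": -60,"dz": 0,"rx": 0,"ry": 0,"rz": 0,"gripper": 0.8},
    {"dx": -9,"dy": -84,"dz": 0,"rx": 0,"ry": 0,"rz": 0,"gripper": 0.8},
    {"dx": -12,"dy": -102,"dz": 0,"rx": 0,"ry": 0,"rz": 0,"gripper": 0.8},
    {"dx": -14,"dy": -112,"dz": 0,"rx": 0,"ry": 0,"rz": 0,"gripper": 0.8},
    {"dx": -14,"dy": -117,"dz": 0,"rx": 0,"ry": 0,"rz": 0,"gripper": 0.8},
    {"dx": -14,"dy": -117,"dz": 0,"rx": 0,"ry": 0,"rz": 0,"gripper": 0.8},
    {"dx": -14,"dy": -117,"dz": 0,"rx": 0,"ry": 0,"rz": 0,"gripper": 0.8},
  ],
)

```text
t: 10.87
eef_pos: [0.5006, 0.1765, 0.2409]
ee_rot: [3.141, 0.0, -0.208]
force: [-0.8, 0.3, -3.2]
width: 0.0399
gripper_force: 30.0
```

Run:
```python
from m import *
d=grab('wrist','w3'); rects(d,((.09,.1),(.05,.07)),(.554,.179,.085))
P=cloud(d); e=np.array(arm.get_state()['eef_pos'])
q=P[(np.hypot(P[...,0]-e[0],P[...,1]-e[1])<.05)&(P[...,2]>.155)&(P[...,2]<.25)]; print(len(q),q.min(0) if len(q) else 0,q.max(0) if len(q) else 0)
s=arm.get_state(); print({k:np.round(v,4).tolist() for k,v in s.items() if k in('t','eef_pos','ee_rot','force','width')})
```

```text
(0.09, 0.1) px [266. 126.] 8410 rect [553.8 179.3] [ 90.8 120.8] 77.8 z 94.8
(0.05, 0.07) px [261. 156.] 318 rect [553.5 179.8] [44.2 68.1] 77.8 z 59.1
(0.05, 0.07) px [270. 140.] 2088 rect [553.6 180. ] [35.8 59.5] 78.1 z 59.0
10421 [0.47070928 0.13900556 0.17076086] [0.53529168 0.20926408 0.24999971]
{'t': 10.9167, 'eef_pos': [0.5006, 0.1761, 0.2409], 'ee_rot': [3.1413, 0.0002, -0.2084], 'force': [0.5747, 0.3368, -2.2571], 'width': 0.0393}
```

View pics/w3.png

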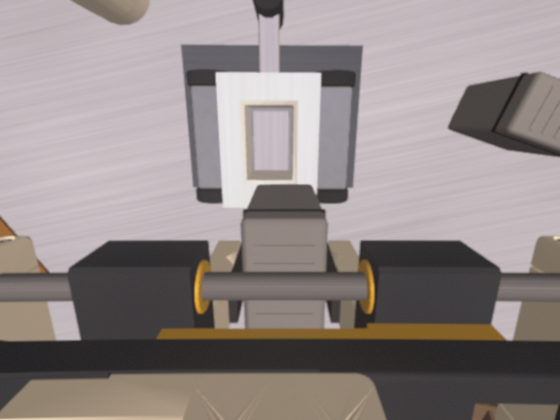

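The wrist view shows the bay at px (270,142) and the held pack at (285,265), upright. The bay measures 44.2x68.1 mm, centred at (553.6,179.7), plate at z = 59, yaw -12.2°. All of that matches the description.

Call:
jog_arm(
  targets=[
    {"dx": 8,"dy": -2,"dz": 0,"rx": 0,"ry": 0,"rz": 0.003,"gripper": 0.8},
    {"dx": 22,"dy": -6,"dz": 5,"rx": 0,"ry": 0,"rz": 0.003,"gripper": 0.8},
    {"dx": 38,"dy": -11,"dz": 15,"rx": 0,"ry": 0,"rz": 0.003,"gripper": 0.8},
    {"dx": 48,"dy": -14.2,"dz": 28,"rx": 0,"ry": 0,"rz": 0.003,"gripper": 0.8},
    {"dx": 51.5,"dy": -14.2,"dz": 42,"rx": 0,"ry": 0,"rz": 0.003,"gripper": 0.8},
    {"dx": 51.5,"dy": -14.2,"dz": 54,"rx": 0,"ry": 0,"rz": 0.003,"gripper": 0.8},
    {"dx": 51.5,"dy": -14.2,"dz": 60,"rx": 0,"ry": 0,"rz": 0.003,"gripper": 0.8},
    {"dx": 51.5,"dy": -14.2,"dz": 60,"rx": 0,"ry": 0,"rz": 0.003,"gripper": 0.8},
  ],
)

```text
t: 11.58
eef_pos: [0.5537, 0.1791, 0.1792]
ee_rot: [3.14, 0.002, -0.212]
force: [-0.5, 0.7, -3.7]
width: 0.04
gripper_force: 30.0
```

Run:
```python
from m import *
d=grab('wrist','w4'); rects(d,((.09,.1),(.165,.195)),(.554,.18,.085))
for k in range(3):
  s=arm.get_state(); print({k:np.round(v,4).tolist() for k,v in s.items() if k in('t','eef_pos','ee_rot','force','width')})
b=grab('scene','s4'); cv2.imwrite('pics/s4c.png',cv2.resize(cv2.imread('pics/s4.png')[200:350,270:450],None,fx=3,fy=3))
```

```text
(0.09, 0.1) px [283. 174.] 7569 rect [573.2 175. ] [91.1 80.6] 77.8 z 95.0
(0.165, 0.195) px [284. 243.] 7202 rect [570.7 175.3] [72.  28.1] 77.6 z 186.4
(0.165, 0.195) px [284. 313.] 2247 rect [536.1 182.8] [40.4 17.6] 78.7 z 187.0
{'t': 11.6333, 'eef_pos': [0.5541, 0.1795, 0.1804], 'ee_rot': [3.1404, 0.0008, -0.2117], 'force': [-0.3342, 0.8581, -2.976], 'width': 0.0401}
{'t': 11.6333, 'eef_pos': [0.5541, 0.1795, 0.1804], 'ee_rot': [3.1404, 0.0008, -0.2117], 'force': [-0.3342, 0.8581, -2.976], 'width': 0.0401}
{'t': 11.6333, 'eef_pos': [0.5541, 0.1795, 0.1804], 'ee_rot': [3.1404, 0.0008, -0.2117], 'force': [-0.3342, 0.8581, -2.976], 'width': 0.0401}
```

View pics/w4.png

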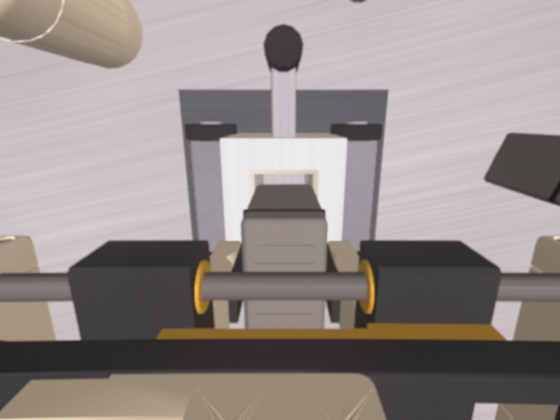

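The bay's mouth is centred under the pack at px (284,200), and the pack's front end measures within 0.5 mm of where it should be. Lowering in.

Call:
jog_arm(
  targets=[
    {"dx": 0,"dy": 0,"dz": 5,"rx": 0,"ry": 0,"rz": 0,"gripper": 0.8},
    {"dx": 0,"dy": 0,"dz": 9,"rx": 0,"ry": 0,"rz": 0,"gripper": 0.8},
    {"dx": 0,"dy": 0,"dz": 13,"rx": 0,"ry": 0,"rz": 0,"gripper": 0.8},
    {"dx": 0,"dy": 0,"dz": 17,"rx": 0,"ry": 0,"rz": 0,"gripper": 0.8},
    {"dx": 0,"dy": 0,"dz": 20,"rx": 0,"ry": 0,"rz": 0,"gripper": 0.8},
    {"dx": 0,"dy": 0,"dz": 23,"rx": 0,"ry": 0,"rz": 0,"gripper": 0.8},
    {"dx": 0,"dy": 0,"dz": 25,"rx": 0,"ry": 0,"rz": 0,"gripper": 0.8},
    {"dx": 0,"dy": 0,"dz": 26,"rx": 0,"ry": 0,"rz": 0,"gripper": 0.8},
  ],
)

```text
t: 12.35
eef_pos: [0.554, 0.1803, 0.1543]
ee_rot: [3.141, 0.0, -0.211]
force: [0.3, 0.1, -3.4]
width: 0.0398
gripper_force: 30.0
```

Call:
jog_arm(
  targets=[
    {"dx": 0,"dy": 0,"dz": 3,"rx": 0,"ry": 0,"rz": 0,"gripper": 0.8},
    {"dx": 0,"dy": 0,"dz": 7,"rx": 0,"ry": 0,"rz": 0,"gripper": 0.8},
    {"dx": 0,"dy": 0,"dz": 11,"rx": 0,"ry": 0,"rz": 0,"gripper": 0.8},
    {"dx": 0,"dy": 0,"dz": 15,"rx": 0,"ry": 0,"rz": 0,"gripper": 0.8},
    {"dx": 0,"dy": 0,"dz": 18,"rx": 0,"ry": 0,"rz": 0,"gripper": 0.8},
    {"dx": 0,"dy": 0,"dz": 20,"rx": 0,"ry": 0,"rz": 0,"gripper": 0.8},
    {"dx": 0,"dy": 0,"dz": 21,"rx": 0,"ry": 0,"rz": 0,"gripper": 0.8},
    {"dx": 0,"dy": 0,"dz": 21,"rx": 0,"ry": 0,"rz": 0,"gripper": 0.8},
  ],
)

```text
t: 13.02
eef_pos: [0.554, 0.1803, 0.1335]
ee_rot: [3.141, 0.0, -0.211]
force: [0.3, 0.4, -2.7]
width: 0.0397
gripper_force: 30.0
```

Call:
jog_arm(
  targets=[
    {"dx": 0,"dy": 0,"dz": 1,"rx": 0,"ry": 0,"rz": 0,"gripper": 0.8},
    {"dx": 0,"dy": 0,"dz": 2,"rx": 0,"ry": 0,"rz": 0,"gripper": 0.8},
    {"dx": 0,"dy": 0,"dz": 3,"rx": 0,"ry": 0,"rz": 0,"gripper": 0.8},
    {"dx": 0,"dy": 0,"dz": 3.5,"rx": 0,"ry": 0,"rz": 0,"gripper": 0.8},
    {"dx": 0,"dy": 0,"dz": 3.5,"rx": 0,"ry": 0,"rz": 0,"gripper": 0.8},
    {"dx": 0,"dy": 0,"dz": 3.5,"rx": 0,"ry": 0,"rz": 0,"gripper": 0.8},
    {"dx": 0,"dy": 0,"dz": 3.5,"rx": 0,"ry": 0,"rz": 0,"gripper": 0.8},
    {"dx": 0,"dy": 0,"dz": 3.5,"rx": 0,"ry": 0,"rz": 0,"gripper": 0.8},
  ],
)

```text
t: 13.68
eef_pos: [0.5542, 0.1804, 0.1306]
ee_rot: [-3.141, -0.0, -0.211]
force: [-2.2, -0.9, 3.5]
width: 0.0397
gripper_force: 30.0
```

Force has gone from -3 to +3.5 N, so the pack is resting on the plate. I'll open, rise, close above it and press.

Call:
jog_arm(
  targets=[
    {"dx": 0,"dy": 0,"dz": -0.5,"rx": 0,"ry": 0,"rz": 0,"gripper": 0.4},
    {"dx": 0,"dy": 0,"dz": -0.5,"rx": 0,"ry": 0,"rz": 0,"gripper": 0.3},
    {"dx": 0,"dy": 0,"dz": -0.5,"rx": 0,"ry": 0,"rz": 0,"gripper": 0.3},
    {"dx": 0,"dy": 0,"dz": -0.5,"rx": 0,"ry": 0,"rz": 0,"gripper": 0.3},
    {"dx": 0,"dy": 0,"dz": -0.5,"rx": 0,"ry": 0,"rz": 0,"gripper": 0.3},
    {"dx": 0,"dy": 0,"dz": -15,"rx": 0,"ry": 0,"rz": 0,"gripper": 0.3},
    {"dx": 0,"dy": 0,"dz": -35,"rx": 0,"ry": 0,"rz": 0,"gripper": 0.3},
    {"dx": 0,"dy": 0,"dz": -60,"rx": 0,"ry": 0,"rz": 0,"gripper": 0.3},
  ],
)

```text
t: 14.35
eef_pos: [0.5533, 0.1798, 0.1894]
ee_rot: [3.139, 0.002, -0.211]
force: [0.4, -0.1, -0.4]
width: 0.0613
gripper_force: 0.0
```

Run:
```python
from m import *
d=grab('wrist','w5'); rects(d,((.09,.1),(.12,.155)),(.554,.18,.085))
s=arm.get_state(); print({k:np.round(v,4).tolist() for k,v in s.items() if k in('t','eef_pos','ee_rot','force','width')})
```

```text
(0.09, 0.1) px [285. 191.] 9419 rect [558.2 178.2] [ 91.  110.7] 77.9 z 95.0
(0.12, 0.155) px [282. 227.] 5317 rect [555.7 180.2] [40.  59.1] 77.9 z 139.0
{'t': 14.4, 'eef_pos': [0.5561, 0.181, 0.1959], 'ee_rot': [-3.1389, -0.0048, -0.2098], 'force': [2.594, 1.6503, 6.1491], 'width': 0.0614}
```

View pics/w5.png

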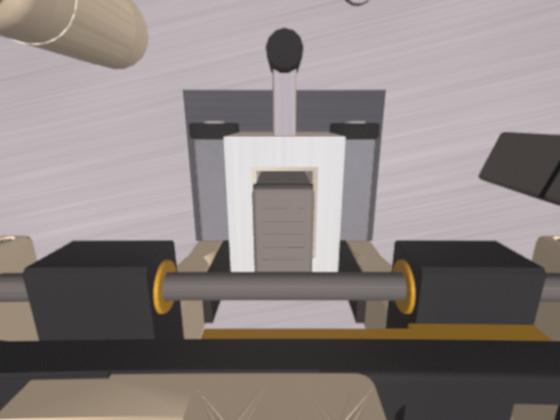

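The pack stands in the bay at px (283,230), top at 139 mm. Closing the fingers above it.

Call:
jog_arm(
  force=20,
  targets=[
    {"dx": 0,"dy": 0,"dz": 0,"rx": 0,"ry": 0,"rz": 0,"gripper": 1},
    {"dx": 0,"dy": 0,"dz": 4,"rx": 0,"ry": 0,"rz": 0,"gripper": 1},
    {"dx": 0,"dy": 0,"dz": 8,"rx": 0,"ry": 0,"rz": 0,"gripper": 1},
    {"dx": 0,"dy": 0,"dz": 12,"rx": 0,"ry": 0,"rz": 0,"gripper": 1},
    {"dx": 0,"dy": 0,"dz": 16,"rx": 0,"ry": 0,"rz": 0,"gripper": 1},
    {"dx": 0,"dy": 0,"dz": 19,"rx": 0,"ry": 0,"rz": 0,"gripper": 1},
    {"dx": 0,"dy": 0,"dz": 22,"rx": 0,"ry": 0,"rz": 0,"gripper": 1},
    {"dx": 0,"dy": 0,"dz": 23,"rx": 0,"ry": 0,"rz": 0,"gripper": 1},
  ],
)

```text
t: 15.07
eef_pos: [0.5538, 0.1802, 0.1663]
ee_rot: [3.141, 0.001, -0.211]
force: [0.4, -0.4, 0.6]
width: 0.0135
gripper_force: 0.0
```

Call:
jog_arm(
  targets=[
    {"dx": 0,"dy": 0,"dz": 0,"rx": 0,"ry": 0,"rz": 0,"gripper": 1},
    {"dx": 0,"dy": 0,"dz": 0,"rx": 0,"ry": 0,"rz": 0,"gripper": 1},
    {"dx": 0,"dy": 0,"dz": 1,"rx": 0,"ry": 0,"rz": 0,"gripper": 1},
    {"dx": 0,"dy": 0,"dz": 2,"rx": 0,"ry": 0,"rz": 0,"gripper": 1},
    {"dx": 0,"dy": 0,"dz": 3,"rx": 0,"ry": 0,"rz": 0,"gripper": 1},
    {"dx": 0,"dy": 0,"dz": 4,"rx": 0,"ry": 0,"rz": 0,"gripper": 1},
    {"dx": 0,"dy": 0,"dz": 5,"rx": 0,"ry": 0,"rz": 0,"gripper": 1},
    {"dx": 0,"dy": 0,"dz": 6,"rx": 0,"ry": 0,"rz": 0,"gripper": 1},
  ],
)

```text
t: 15.73
eef_pos: [0.5541, 0.1803, 0.1612]
ee_rot: [-3.142, -0.0, -0.211]
force: [-0.3, -0.1, 3.9]
width: 0.0007
gripper_force: 2.0
```

Call:
jog_arm(
  targets=[
    {"dx": 0,"dy": 0,"dz": 2,"rx": 0,"ry": 0,"rz": 0,"gripper": 1},
    {"dx": 0,"dy": 0,"dz": 4,"rx": 0,"ry": 0,"rz": 0,"gripper": 1},
    {"dx": 0,"dy": 0,"dz": 6.5,"rx": 0,"ry": 0,"rz": 0,"gripper": 1},
    {"dx": 0,"dy": 0,"dz": 9,"rx": 0,"ry": 0,"rz": 0,"gripper": 1},
    {"dx": 0,"dy": 0,"dz": 11.5,"rx": 0,"ry": 0,"rz": 0,"gripper": 1},
    {"dx": 0,"dy": 0,"dz": 14,"rx": 0,"ry": 0,"rz": 0,"gripper": 1},
    {"dx": 0,"dy": 0,"dz": 16,"rx": 0,"ry": 0,"rz": 0,"gripper": 1},
    {"dx": 0,"dy": 0,"dz": 18,"rx": 0,"ry": 0,"rz": 0,"gripper": 1},
  ],
)

```text
t: 16.4
eef_pos: [0.5543, 0.1804, 0.144]
ee_rot: [-3.141, -0.001, -0.21]
force: [-4.0, -0.1, 9.2]
width: 0.0002
gripper_force: 4.6
```

Call:
jog_arm(
  targets=[
    {"dx": 0,"dy": 0,"dz": 1,"rx": 0,"ry": 0,"rz": 0,"gripper": 1},
    {"dx": 0,"dy": 0,"dz": 2,"rx": 0,"ry": 0,"rz": 0,"gripper": 1},
    {"dx": 0,"dy": 0,"dz": 3,"rx": 0,"ry": 0,"rz": 0,"gripper": 1},
    {"dx": 0,"dy": 0,"dz": 4,"rx": 0,"ry": 0,"rz": 0,"gripper": 1},
    {"dx": 0,"dy": 0,"dz": 5,"rx": 0,"ry": 0,"rz": 0,"gripper": 1},
    {"dx": 0,"dy": 0,"dz": 6,"rx": 0,"ry": 0,"rz": 0,"gripper": 1},
    {"dx": 0,"dy": 0,"dz": 7,"rx": 0,"ry": 0,"rz": 0,"gripper": 1},
    {"dx": 0,"dy": 0,"dz": 8,"rx": 0,"ry": 0,"rz": 0,"gripper": 1},
  ],
)

```text
t: 17.07
eef_pos: [0.5543, 0.1804, 0.1362]
ee_rot: [-3.141, -0.001, -0.21]
force: [-3.3, -0.3, 9.3]
width: 0.0002
gripper_force: 4.2
```

Call:
jog_arm(
  targets=[
    {"dx": 0,"dy": 0,"dz": 0.5,"rx": 0,"ry": 0,"rz": 0,"gripper": 1},
    {"dx": 0,"dy": 0,"dz": 1,"rx": 0,"ry": 0,"rz": 0,"gripper": 1},
    {"dx": 0,"dy": 0,"dz": 1.5,"rx": 0,"ry": 0,"rz": 0,"gripper": 1},
    {"dx": 0,"dy": 0,"dz": 2,"rx": 0,"ry": 0,"rz": 0,"gripper": 1},
    {"dx": 0,"dy": 0,"dz": 2.5,"rx": 0,"ry": 0,"rz": 0,"gripper": 1},
    {"dx": 0,"dy": 0,"dz": 3,"rx": 0,"ry": 0,"rz": 0,"gripper": 1},
    {"dx": 0,"dy": 0,"dz": 3,"rx": 0,"ry": 0,"rz": 0,"gripper": 1},
    {"dx": 0,"dy": 0,"dz": 3,"rx": 0,"ry": 0,"rz": 0,"gripper": 1},
  ],
)

```text
t: 17.73
eef_pos: [0.5543, 0.1804, 0.1332]
ee_rot: [-3.141, -0.001, -0.21]
force: [-3.6, -0.5, 7.8]
width: 0.0003
gripper_force: 4.2
```

Call:
jog_arm(
  targets=[
    {"dx": 0,"dy": 0,"dz": 0.5,"rx": 0,"ry": 0,"rz": 0,"gripper": 1},
    {"dx": 0,"dy": 0,"dz": 1,"rx": 0,"ry": 0,"rz": 0,"gripper": 1},
    {"dx": 0,"dy": 0,"dz": 1.5,"rx": 0,"ry": 0,"rz": 0,"gripper": 1},
    {"dx": 0,"dy": 0,"dz": 2,"rx": 0,"ry": 0,"rz": 0,"gripper": 1},
    {"dx": 0,"dy": 0,"dz": 2,"rx": 0,"ry": 0,"rz": 0,"gripper": 1},
    {"dx": 0,"dy": 0,"dz": 2,"rx": 0,"ry": 0,"rz": 0,"gripper": 1},
    {"dx": 0,"dy": 0,"dz": 2,"rx": 0,"ry": 0,"rz": 0,"gripper": 1},
    {"dx": 0,"dy": 0,"dz": 2,"rx": 0,"ry": 0,"rz": 0,"gripper": 1},
  ],
)

```text
t: 18.4
eef_pos: [0.5543, 0.1804, 0.1313]
ee_rot: [-3.141, -0.001, -0.21]
force: [-3.6, -0.5, 8.5]
width: 0.0004
gripper_force: 4.3
```

Call:
jog_arm(
  targets=[
    {"dx": 0,"dy": 0,"dz": 0.5,"rx": 0,"ry": 0,"rz": 0,"gripper": 1},
    {"dx": 0,"dy": 0,"dz": 1,"rx": 0,"ry": 0,"rz": 0,"gripper": 1},
    {"dx": 0,"dy": 0,"dz": 1.5,"rx": 0,"ry": 0,"rz": 0,"gripper": 1},
    {"dx": 0,"dy": 0,"dz": 2,"rx": 0,"ry": 0,"rz": 0,"gripper": 1},
    {"dx": 0,"dy": 0,"dz": 2,"rx": 0,"ry": 0,"rz": 0,"gripper": 1},
    {"dx": 0,"dy": 0,"dz": 2,"rx": 0,"ry": 0,"rz": 0,"gripper": 1},
    {"dx": 0,"dy": 0,"dz": 2,"rx": 0,"ry": 0,"rz": 0,"gripper": 1},
    {"dx": 0,"dy": 0,"dz": 2,"rx": 0,"ry": 0,"rz": 0,"gripper": 1},
  ],
)

```text
t: 19.07
eef_pos: [0.5543, 0.1803, 0.1293]
ee_rot: [-3.141, -0.001, -0.21]
force: [-2.7, -0.8, 9.4]
width: 0.0008
gripper_force: 4.5
```

Call:
jog_arm(
  targets=[
    {"dx": 0,"dy": 0,"dz": 0.5,"rx": 0,"ry": 0,"rz": 0,"gripper": 1},
    {"dx": 0,"dy": 0,"dz": 1,"rx": 0,"ry": 0,"rz": 0,"gripper": 1},
    {"dx": 0,"dy": 0,"dz": 1.5,"rx": 0,"ry": 0,"rz": 0,"gripper": 1},
    {"dx": 0,"dy": 0,"dz": 2,"rx": 0,"ry": 0,"rz": 0,"gripper": 1},
    {"dx": 0,"dy": 0,"dz": 2,"rx": 0,"ry": 0,"rz": 0,"gripper": 1},
    {"dx": 0,"dy": 0,"dz": 2,"rx": 0,"ry": 0,"rz": 0,"gripper": 1},
    {"dx": 0,"dy": 0,"dz": 2,"rx": 0,"ry": 0,"rz": 0,"gripper": 1},
    {"dx": 0,"dy": 0,"dz": 2,"rx": 0,"ry": 0,"rz": 0,"gripper": 1},
  ],
)

```text
t: 19.73
eef_pos: [0.5543, 0.1804, 0.1274]
ee_rot: [-3.141, -0.001, -0.21]
force: [-2.9, -0.6, 9.5]
width: 0.0003
gripper_force: 4.7
```

Call:
jog_arm(
  targets=[
    {"dx": 0,"dy": 0,"dz": 0.5,"rx": 0,"ry": 0,"rz": 0,"gripper": 1},
    {"dx": 0,"dy": 0,"dz": 1,"rx": 0,"ry": 0,"rz": 0,"gripper": 1},
    {"dx": 0,"dy": 0,"dz": 1.5,"rx": 0,"ry": 0,"rz": 0,"gripper": 1},
    {"dx": 0,"dy": 0,"dz": 2,"rx": 0,"ry": 0,"rz": 0,"gripper": 1},
    {"dx": 0,"dy": 0,"dz": 2,"rx": 0,"ry": 0,"rz": 0,"gripper": 1},
    {"dx": 0,"dy": 0,"dz": 2,"rx": 0,"ry": 0,"rz": 0,"gripper": 1},
    {"dx": 0,"dy": 0,"dz": 2,"rx": 0,"ry": 0,"rz": 0,"gripper": 1},
    {"dx": 0,"dy": 0,"dz": 2,"rx": 0,"ry": 0,"rz": 0,"gripper": 1},
  ],
)

```text
t: 20.4
eef_pos: [0.5543, 0.1804, 0.1254]
ee_rot: [-3.141, -0.001, -0.21]
force: [-4.3, -0.3, 9.7]
width: 0.0005
gripper_force: 4.8
```

Call:
jog_arm(
  targets=[
    {"dx": 0,"dy": 0,"dz": 0.5,"rx": 0,"ry": 0,"rz": 0,"gripper": 1},
    {"dx": 0,"dy": 0,"dz": 1,"rx": 0,"ry": 0,"rz": 0,"gripper": 1},
    {"dx": 0,"dy": 0,"dz": 1.5,"rx": 0,"ry": 0,"rz": 0,"gripper": 1},
    {"dx": 0,"dy": 0,"dz": 2,"rx": 0,"ry": 0,"rz": 0,"gripper": 1},
    {"dx": 0,"dy": 0,"dz": 2,"rx": 0,"ry": 0,"rz": 0,"gripper": 1},
    {"dx": 0,"dy": 0,"dz": 2,"rx": 0,"ry": 0,"rz": 0,"gripper": 1},
    {"dx": 0,"dy": 0,"dz": 2,"rx": 0,"ry": 0,"rz": 0,"gripper": 1},
    {"dx": 0,"dy": 0,"dz": 2,"rx": 0,"ry": 0,"rz": 0,"gripper": 1},
  ],
)

```text
t: 21.07
eef_pos: [0.5543, 0.1804, 0.1236]
ee_rot: [-3.141, -0.001, -0.21]
force: [-4.3, -1.1, 11.6]
width: 0.0002
gripper_force: 5.8
```

Call:
jog_arm(
  targets=[
    {"dx": 0,"dy": 0,"dz": 0.3,"rx": 0,"ry": 0,"rz": 0,"gripper": 1},
    {"dx": 0,"dy": 0,"dz": 0.6,"rx": 0,"ry": 0,"rz": 0,"gripper": 1},
    {"dx": 0,"dy": 0,"dz": 0.9,"rx": 0,"ry": 0,"rz": 0,"gripper": 1},
    {"dx": 0,"dy": 0,"dz": 1,"rx": 0,"ry": 0,"rz": 0,"gripper": 1},
    {"dx": 0,"dy": 0,"dz": 1,"rx": 0,"ry": 0,"rz": 0,"gripper": 1},
    {"dx": 0,"dy": 0,"dz": 1,"rx": 0,"ry": 0,"rz": 0,"gripper": 1},
    {"dx": 0,"dy": 0,"dz": 1,"rx": 0,"ry": 0,"rz": 0,"gripper": 1},
    {"dx": 0,"dy": 0,"dz": 1,"rx": 0,"ry": 0,"rz": 0,"gripper": 1},
  ],
)

```text
t: 21.73
eef_pos: [0.5545, 0.1804, 0.1231]
ee_rot: [-3.141, -0.001, -0.21]
force: [-5.3, -0.9, 15.4]
width: 0.0004
gripper_force: 7.7
```

The force is climbing steeply (15.4 N), so it is in the buffer and past the catch. Letting go gently.

Call:
jog_arm(
  targets=[
    {"dx": 0,"dy": 0,"dz": -2,"rx": 0,"ry": 0,"rz": 0,"gripper": 1},
    {"dx": 0,"dy": 0,"dz": -5,"rx": 0,"ry": 0,"rz": 0,"gripper": 1},
    {"dx": 0,"dy": 0,"dz": -8,"rx": 0,"ry": 0,"rz": 0,"gripper": 1},
    {"dx": 0,"dy": 0,"dz": -12,"rx": 0,"ry": 0,"rz": 0,"gripper": 1},
    {"dx": 0,"dy": 0,"dz": -17,"rx": 0,"ry": 0,"rz": 0,"gripper": 1},
    {"dx": 0,"dy": 0,"dz": -30,"rx": 0,"ry": 0,"rz": 0,"gripper": 1},
    {"dx": 0,"dy": 0,"dz": -60,"rx": 0,"ry": 0,"rz": 0,"gripper": 1},
    {"dx": 0,"dy": 0,"dz": -90,"rx": 0,"ry": 0,"rz": 0,"gripper": 1},
  ],
)

```text
t: 22.4
eef_pos: [0.5533, 0.1798, 0.211]
ee_rot: [3.139, 0.002, -0.211]
force: [1.2, -0.0, 0.7]
width: 0.0007
gripper_force: 0.0
```

Call:
jog_arm(
  targets=[
    {"dx": -15,"dy": 0,"dz": -20,"rx": 0,"ry": 0,"rz": 0,"gripper": 1},
    {"dx": -40,"dy": 0,"dz": -30,"rx": 0,"ry": 0,"rz": 0,"gripper": 1},
    {"dx": -60,"dy": 0,"dz": -30,"rx": 0,"ry": 0,"rz": 0,"gripper": 1},
    {"dx": -60,"dy": 0,"dz": -30,"rx": 0,"ry": 0,"rz": 0,"gripper": 1},
    {"dx": -60,"dy": 0,"dz": -30,"rx": 0,"ry": 0,"rz": 0,"gripper": 1},
    {"dx": -60,"dy": 0,"dz": -30,"rx": 0,"ry": 0,"rz": 0,"gripper": 1},
    {"dx": -60,"dy": 0,"dz": -30,"rx": 0,"ry": 0,"rz": 0,"gripper": 1},
    {"dx": -60,"dy": 0,"dz": -30,"rx": 0,"ry": 0,"rz": 0,"gripper": 1},
  ],
)

```text
t: 23.07
eef_pos: [0.4958, 0.1927, 0.2408]
ee_rot: [3.141, 0.0, -0.211]
force: [0.5, -0.2, 0.3]
width: 0.0006
gripper_force: 0.0
```

Run:
```python
from m import *
d=grab('wrist','w6'); rects(d,((.09,.0985),(.0995,.15)),(.554,.18,.085))
s=arm.get_state(); print({k:np.round(v,4).tolist() for k,v in s.items() if k in('t','eef_pos','force','width')})
```

```text
(0.09, 0.0985) px [285. 127.] 10017 rect [553.7 179.1] [ 90.9 120.6] 77.7 z 94.8
(0.0995, 0.15) px [283. 136.] 3552 rect [552.7 180.5] [40.6 63.7] 77.6 z 112.7
{'t': 23.1167, 'eef_pos': [0.4957, 0.1927, 0.2407], 'force': [-0.2527, -0.4388, 0.5891], 'width': 0.0006}
```

View pics/w6.png

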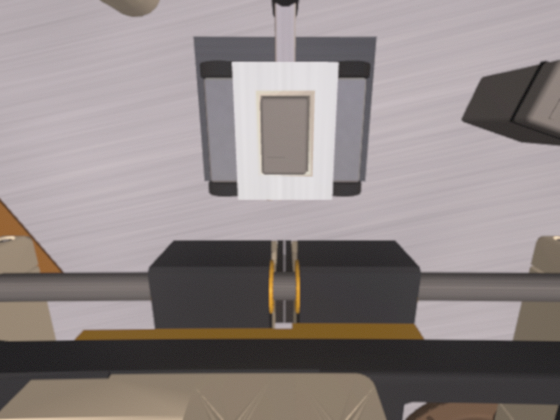

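The pack sits caught in the tractor's bay at px (285,135). Its top is at 112.7 mm, about 11 mm above where it was pressed and well below the 139 mm of a raised plate. The robot is clear of everything.

```bash
python3 -c "
from station import arm
print(arm.job_done())"
```

```text
the job is handed in; nothing more can be done
None
```

The battery pack is out of the charger and caught down in the tractor's bay. The job was handed in at about 23 s, with the arm clear and the highest push reading about 15 N, taken between moves; no verdict was returned.

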